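Release a glued heel from its wedge cramp and gauge it

TASK

The laminated shoe heel in the wooden wedge cramp has cured: work the tight wedge loose by pulling its head over several millimetres away from you and back towards you, again and again, while easing it upwards (do not just haul it straight out), and put it in the wooden tray. Lift the heel out and check its width on the steel gap gauge: keeping it low and upright, slide it away from you right through the wider gap, then offer it from the near side to the narrower gap, which must stop it. Finally stand it upright on the grey mat beside its finished twin, leaving the twin, mallet, mug and glass where they are.

Things in the scene. Friction and masses are not known exactly. Their poses are not given: they have to be found in the camera images.
- cramp: Low wooden wedge cramp fixed to the table; plywood base 130 (x) by 224 (y) by 18 high. Origin: centre of its underside; x points roughly away from the robot. Along y stand: fixed block (y -104 to -66), wedge (middle at y -58), sliding jaw (-50 to +7), heel (+7 to +43), springy black rubber pad, end stop (to +103). Blocks are up to 70 wide in x, tops 58 above the table; only wedge and heel stand higher.
- wedge_center (a point): Centre of the loose dark hardwood wedge: 80 long, 34 wide (its x), 10 thick (its y) at the foot, growing evenly to 16 over the lower 42; the upper 38 is a parallel head 16 thick. 35 g, upright, z up. At the start foot 23 and top 103 above the table, axes as the cramp's; the upper 45 mm stand clear of the blocks. The gap is open to cramp +x and -x, so it can rock that way.
- wedge_head (a point): Point on the wedge's middle line 20 mm below its top: a place to grip it, fingers either side in its y. Straight up the wedge is held by 30 to 45 N; swinging this point 4 to 8 mm to cramp +x and -x takes about 10 to 20 N, best tilting the gripper with it (about 0.1 rad); a soft arm must aim farther. It then may creep up 2 to 3 mm a swing. It is loose after rising about 27 mm and right out after 35.
- heel_center (a point): Centre of the heel in the cramp: a block of four glued wood layers, 50 deep (its x; back edges rounded 8 at +x, front edges 5 at -x), 36 wide (its y), 80 high (its z, up), about 95 g. At the start its underside is 18 and its top 98 above the table, axes as the cramp's; held fast until the wedge is out.
- gauge: Gap gauge fixed to the table: dark steel plate 130 (x) by 160 (y) by 8 thick carrying three bright steel blocks, 40 long (x -20 to +20), 24 wide, tops 32 above the table. Origin: centre of the plate's underside. Between the blocks two straight gaps run along x, open above and at both ends; x points roughly away from the robot, so the near side is -x.
- go_gap (a point): Middle of the wider gap (39 mm wide in the gauge's y, 40 long in x), at the plate's top, 8 above the table; at gauge y = +28. The heel must pass.
- nogo_gap (a point): Middle of the narrower gap (32 mm wide, 40 long), at the plate's top, 8 above the table; at gauge y = -31.5. The heel must be stopped at its mouth, at gauge x = -20; only its rounded edges enter, by 3 mm.
- tray: Shallow open wooden tray fixed to the table, 190 (x) by 150 (y) by 30 high, walls and floor 6 mm. Origin: centre of its underside. The wedge goes in it, lying or standing.
- mat: Grey cutting mat fixed to the table, 260 (x) by 200 (y) by 3 thick. Origin: centre of its underside. The heel goes on it, on the free part on the mat's +x side.
- twin_center (a point): Centre of the finished twin heel, the same shape as the heel, standing upright on the mat near its -x edge. Leave it alone.
- mallet: Bystander: rubber mallet lying on the table, 190 long, head 48 thick. Origin: under the middle of its handle, on the table.
- mug: Bystander: white mug, 82 wide, 95 high; origin at the centre of its underside.
- glass_cup: Bystander: amber glass, 72 wide, 75 high; origin at the centre of its underside.
There are look-alikes about, which are no part of the job. What is shaped like the part that bears heel_center but blue is not meant.

How it is judged:
By the outcome, as a careful person would: the job done as asked, in the order asked, and still so for the second after the job is handed in, with the robot touching nothing.
It also fails if it takes over 72 s, if anything falls off the work surface, if the arm or the gripper's body presses on something with over 40 N, if the wrist force passes 120 N, or if a joint passes its speed limit or range.

ROBOT

A 6-joint arm with a two-finger parallel gripper is mounted at the origin on the work surface. World frame = base frame: x ahead of the robot, y to its left, z up, the work surface at z = 0. Lengths are in m, angles in degrees, forces in N, time in s.
With the tool pointing down it reaches from about 0.375 to 0.9 m from the base axis. Payload 3.1 kg.
Tool frame: the origin (TCP) lies on the centre line of the jaws, within the pads' length; the fingertips stand finger_overhang ahead of it and the grasp point (between the pads) lies 5 mm behind it (finger_overhang is the distance from the TCP to the fingertips, in m); z points along the fingers, y is the line along which they close (so a half turn about z gives the same grasp; the last joint's range is limited). The gripper opens to 87 mm and grips with 3 to 60 N. Pads are 19 mm wide; open, the fingers measure 117 mm over their backs; the gripper's body (75 mm by 190 mm) begins 51 mm behind the grasp point.
Start: joints at [57.21, 30.224, 82.088, -0, 67.689, -10.227], TCP at [0.24, 0.577, 0.237] pointing down, gripper open.
Joint ranges: [-176.69, 176.69], [-43.24, 126.21], [12.49, 139.97], [-82, 262], [0, 151.66], [-163.58, 163.58]. Speed limits (degrees/s): [159.86, 159.86, 180, 180, 180, 180].

INTERFACE

Orientations are given as a 3x3 rotation matrix whose columns are the frame's x, y, z axes.
In Python, from rig import read_state, capture, calibration, hand_in, finger_overhang gives the robot as it stands.
- The arm moves only by the tool send_rows, never from a script. Its argument "plan" is a list of rows, each a list of 5 numbers: the closure in counts, from 0 (fully open) to 255 (shut), then the shift along the tool's x, y, z in m, then the turn about the tool's z in rad. A call has 1 to 20 rows; each row shifts and turns the commanded pose from where the row before left it, along the tool's axes as they then stand; what a row does not reach is not made up. A row lasts 1/12 s, in which the tool goes at most 41.7 mm and 7.16 degrees, less where a joint would pass 70% of its speed; a pose out of reach is approached as far as the arm can. A call is refused whole if a number of a shift passes 0.0417 or a number of a turn 0.125, either way. A call with a gripper value outside its range is refused whole. The fingers move at their own pace and stop on an object; the grip force is fixed at half the most. Time passes only in rows, so rows that do not move let the fingers close. It gives the time, the measured TCP pose, the force, the opening and the grip force at its end, in the units of the state.
- read_state(): the state, without advancing time (a new reading comes with each control period).
- capture(name): name is "scene" or "side" or "wrist"; returns (picture, depth): 384x512x3 uint8, blue, green, red; 384x512 float32, m along the optical axis (not along the pixel's ray), 0 where there is no reading.
- calibration(name): a dict with "fx", "fy", "cx", "cy" (pixels), "xyz" and "rotation" of the camera in the world. Camera axes: x right, y down, z forward; pixel columns grow to the right and rows downward; lengths in m; the calibration is good to about 2 mm. A picture is of the moment at which its call begins: read the wrist's pose just before it. calibration takes no time and is no camera call; for the wrist camera it gives the pose at the moment of the call.
- hand_in(): hands the job in; it is judged then, once.
The state is a dict: "time_s": time; "joint_positions": joint angles; "qvel": joint speeds; "tau": joint torques, N m; "position": TCP position; "tcp_rot": TCP orientation; "force": force on the tool from outside, world axes, zero at the start; "moment": the same for the moment, N m; "opening": opening from 0.0 (shut) to 1.0 (fully open); "grasp_force": force on a finger pad.
Only numpy, scipy, OpenCV 4.12 (cv2) and the standard library are available. Lean on these libraries where they do the work, as an engineer would, in place of code of your own. Each camera call takes 0.05 s, during which the arm holds its last target. There are 200 camera calls.

## Working session

There is one attempt and no reset: what is moved stays moved. The work goes in short steps, Python scripts to look and compute and a tool call to move; the robot and the scene stay as the last step left them, time stands still between calls to the robot, and variables do not carry over. Pictures are saved under pics/ and viewed, at most 10 in all, crops included, and the job is handed in when it is done.

Besides the shell and the picture viewer there is one more tool, called after "Emit:" as name(argument=value, ...) on one line, values as JSON. send_rows: Moves the arm, as the interface text tells. Its arguments: {"type":"object","properties":{"plan":{"type":"array","items":{"type":"array","items":{"type":"number"}}}},"required":["plan"]}

```bash
ls; mkdir -p pics; python3 - <<'E'
from rig import *
import cv2,numpy as np
s=read_state();print({k:np.round(v,3).tolist() for k,v in s.items()},finger_overhang if not callable(finger_overhang) else finger_overhang())
ims=[]
for n in("scene","side"):
    p,d=capture(n);np.savez("pics/%s0.npz"%n,p=p,d=d);c=calibration(n);print(n,c)
    cv2.imwrite("pics/%s0.png"%n,cv2.resize(p,(800,600)))
E
```

```text
pics
{'time_s': 0.0, 'joint_positions': [57.209, 30.281, 82.156, -0.001, 67.688, -10.226], 'qvel': [-0.023, -0.027, 0.044, -0.121, -0.013, 0.087], 'tau': [0.002, -44.004, -17.659, 0.063, 0.058, -0.0], 'position': [0.239, 0.577, 0.236], 'tcp_rot': [[-0.923, 0.384, -0.001], [0.384, 0.923, -0.002], [0.0, -0.002, -1.0]], 'force': [-0.526, 0.065, -0.53], 'moment': [0.001, -0.068, -0.052], 'grasp_force': 0.0, 'opening': 1.002} 0.014
scene {'fx': 359.71011380075396, 'fy': 359.71011380075396, 'cx': 253.87801431561235, 'cy': 190.60751668983227, 'xyz': array([0.94996112, 0.3954946 , 0.91046912]), 'rotation': array([[-0.7557388 ,  0.55487455, -0.34781187],
       [ 0.65482941,  0.6341555 , -0.41115112],
       [-0.00757048, -0.5384803 , -0.84260409]])}
side {'fx': 400.1312013296178, 'fy': 400.1312013296178, 'cx': 252.55155135465097, 'cy': 188.0503779060962, 'xyz': array([-0.04373123, -0.90795964,  0.80238815]), 'rotation': array([[ 0.83155457, -0.28756642,  0.4752079 ],
       [-0.55506077, -0.46195651,  0.69173964],
       [ 0.0206043 , -0.83898852, -0.54375889]])}
```

View pics/scene0.png

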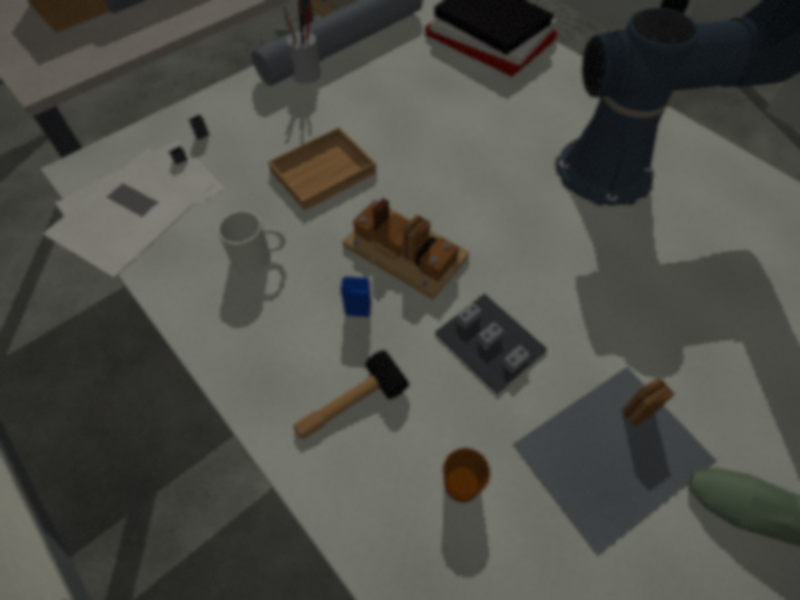

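View pics/side0.png

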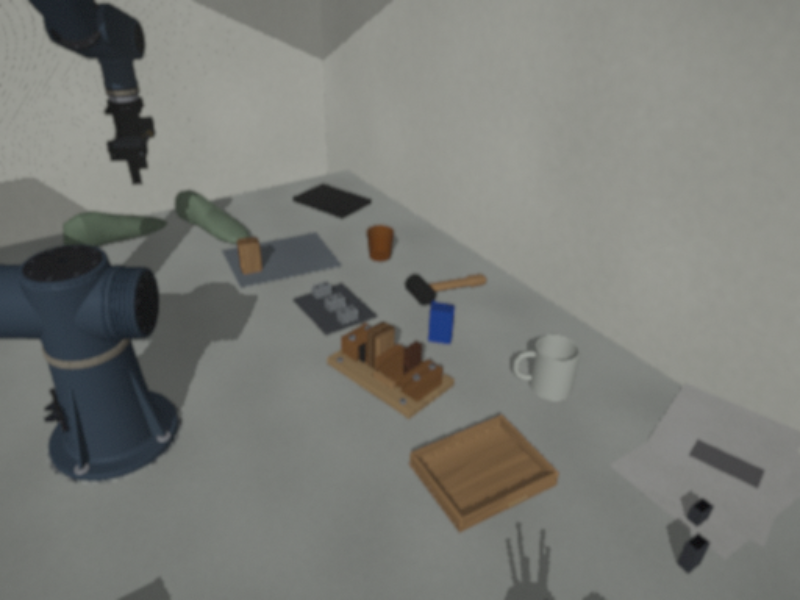

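The scene view (800×600 pixels) shows the following:
- wedge at (380,213), heel at (416,235), tray at (322,168)
- gauge blocks at (470,314), (490,334) and (516,357)
- mat at (613,460), with the twin at (648,400)
- mug at (245,240), mallet at (350,395), glass at (466,475)

There are three heel-shaped candidates: blue (356,296), wood in the cramp (416,235), and wood on the mat (648,400). The one in the cramp is the heel, because it sits between the jaw and the pad. The blue one is the decoy, and the one on the mat is the twin.

```bash
cat > h.py <<'E'
from rig import *
import cv2,numpy as np
def cloud(p,d,c):
    v,u=np.nonzero(d>0);z=d[v,u]
    q=np.c_[(u-c['cx'])/c['fx']*z,(v-c['cy'])/c['fy']*z,z]
    return q@np.array(c['rotation']).T+c['xyz'],p[v,u],np.c_[u,v]
def rect(P):
    r=cv2.minAreaRect((P[:,:2]*1000).astype(np.float32));return np.round(r[0],1),np.round(r[1],1),round(r[2],1)
E
python3 - <<'E'
from h import *
A=[]
for n in("scene","side"):
    f=np.load("pics/%s0.npz"%n);P,C,_=cloud(f['p'],f['d'],calibration(n));A.append((P,C))
    t=P[(abs(P[:,2])<.02)&(P[:,0]>.2)&(P[:,0]<.9)&(abs(P[:,1])<.6)];print(n,'table z',np.median(t[:,2]))
for k,(P,C) in enumerate(A):
  print('cam',k)
  m=(P[:,2]>.012)&(P[:,2]<.2)&(P[:,0]>.15)&(P[:,0]<1.1)&(abs(P[:,1])<.75);Q=P[m];D=C[m]
  g=np.zeros((320,400),np.uint8);i=((Q[:,0])/.004).astype(int);j=((Q[:,1]+.75)/.004).astype(int);g[i,j]=1
  g=cv2.morphologyEx(g,cv2.MORPH_CLOSE,np.ones((3,3)))
  n,L=cv2.connectedComponents(g)
  for l in range(1,n):
    s=L[i,j]==l
    if s.sum()<60:continue
    print(l,s.sum(),*rect(Q[s]),'zmax',round(np.percentile(Q[s,2],98),3),'bgr',np.median(D[s],0))
E
python3 - <<'E'
import cv2
a=cv2.imread('pics/scene0.png')[170:400,320:580];cv2.imwrite('pics/c1.png',cv2.resize(a,None,fx=2.6,fy=2.6,interpolation=2)*1)
E
```

```text
scene table z -0.00035892650747415544
side table z -0.0006859068344822195
cam 0
1 1483 [ 277.5 -715.6] [255.   68.7] 0.1 zmax 0.169 bgr [46. 47. 47.]
2 660 [ 480.  -414.5] [156.2 190. ] 85.8 zmax 0.031 bgr [33. 51. 67.]
3 2245 [432.7 580. ] [ 85.3 142.5] 27.8 zmax 0.073 bgr [51. 64. 55.]
4 523 [419.3 391. ] [36.3 53.4] 79.7 zmax 0.085 bgr [23. 40. 56.]
5 2534 [ 490.4 -124.1] [130.9 225.6] 13.6 zmax 0.1 bgr [26. 49. 65.]
11 150 [509.1  74.4] [41.6 25. ] 0.4 zmax 0.034 bgr [71.  71.5 69.5]
12 155 [508.9 130.2] [24.3 41.4] 87.3 zmax 0.035 bgr [69. 69. 67.]
13 161 [516.3 191.9] [27.4 55.9] 86.4 zmax 0.034 bgr [68. 69. 67.]
14 110 [ 623.4 -699.1] [30.3 25.2] 1.0 zmax 0.052 bgr [28. 28. 27.]
15 421 [645.8 -82.7] [39.7 50.2] 43.5 zmax 0.081 bgr [67. 28.  7.]
16 1013 [ 728.7 -308. ] [ 83.9 105.9] 22.5 zmax 0.095 bgr [67. 74. 73.]
17 1105 [777.   58.1] [ 75.3 200.8] 82.6 zmax 0.048 bgr [36. 53. 68.]
18 65 [ 703.  -658.4] [29.2 25.5] 4.4 zmax 0.032 bgr [29. 30. 30.]
19 557 [726.6 281.9] [70.3 69.6] 1.8 zmax 0.076 bgr [ 8. 31. 54.]
cam 1
1 508 [228.1 704.6] [161.5  59. ] 9.1 zmax 0.086 bgr [71.
[... 342 characters left out ...]
r [97. 95. 91.]
9 95 [504.3 130.1] [33.7 40.9] 89.9 zmax 0.034 bgr [99. 97. 93.]
10 89 [504.4 189.4] [43.8 30.4] 2.8 zmax 0.034 bgr [100.  98.  94.]
13 274 [ 618.3 -700.3] [33.6 20.7] 0.4 zmax 0.051 bgr [50. 46. 45.]
14 361 [641.3 -83.4] [42.7 51.4] 37.5 zmax 0.081 bgr [124.  60.  32.]
15 1102 [ 715.2 -319.6] [ 83.4 109.2] 84.8 zmax 0.094 bgr [137. 143. 140.]
16 437 [771.9  59.9] [ 78.3 203.9] 84.6 zmax 0.047 bgr [58. 65. 67.]
18 154 [ 698.2 -660.6] [31.9 20.6] 0.2 zmax 0.032 bgr [48. 45. 43.]
19 220 [710.1 270.8] [46.1 69.1] 39.1 zmax 0.075 bgr [29. 56. 88.]
20 471 [775.8 636.9] [145.9 206.2] 21.1 zmax 0.019 bgr [35. 36. 36.]
21 98 [741.6 298.6] [26.6 60.3] 40.9 zmax 0.074 bgr [32. 62. 99.]
```

View pics/c1.png

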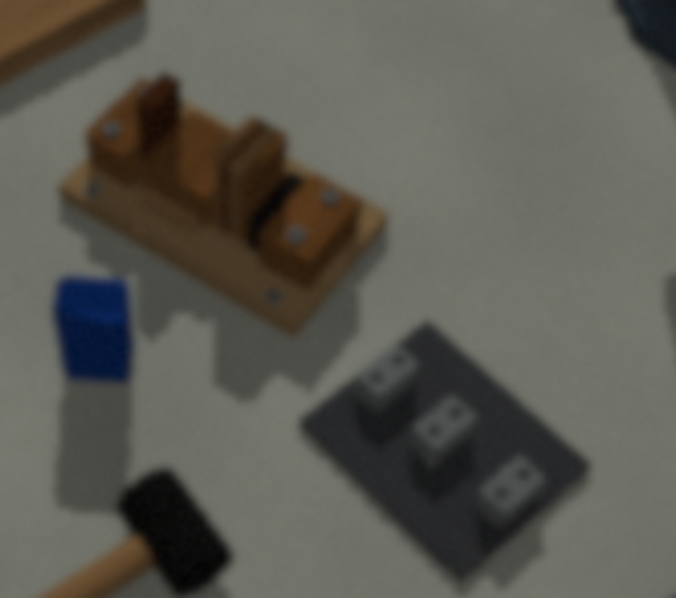

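The crop confirms the wedge (dark, upper left), the heel between jaw and black pad, and the blue decoy outside at about (95,330). The cramp is at about (487,-124) mm, yaw 13.6°. I'll move the arm above it and take a wrist view.

Emit:
send_rows(plan=[[0,-0.025,-0.0275,-0.0055,0],[0,-0.025,-0.0275,-0.0055,0],[0,-0.025,-0.0275,-0.0055,0],[0,-0.025,-0.0275,-0.0055,0],[0,-0.025,-0.0275,-0.0055,0],[0,-0.025,-0.0275,-0.0055,0],[0,-0.025,-0.0275,-0.0055,0],[0,-0.025,-0.0275,-0.0055,0],[0,-0.025,-0.0275,-0.0055,0],[0,-0.025,-0.0275,-0.0055,0],[0,-0.025,-0.0275,-0.0055,0],[0,-0.025,-0.0275,-0.0055,0],[0,-0.025,-0.0275,-0.0055,0],[0,-0.025,-0.0275,-0.0055,0],[0,-0.025,-0.0275,-0.0055,0],[0,-0.025,-0.0275,-0.0055,0],[0,-0.025,-0.0275,-0.0055,0],[0,-0.025,-0.0275,-0.0055,0],[0,-0.025,-0.0275,-0.0055,0],[0,-0.025,-0.0275,-0.0055,0]])

```text
time_s: 1.77
position: [0.4904, -0.1243, 0.3465]
tcp_rot: [[-0.923, 0.384, -0.001], [0.384, 0.923, 0.001], [0.001, 0.0, -1.0]]
force: [0.4, 0.0, -0.8]
opening: 1.001
grasp_force: 0.0
```

Emit:
send_rows(plan=[[0,0,0,0,-0.105],[0,0,0,0,-0.105],[0,0,0,0,-0.105],[0,0,0,0,-0.105],[0,0,0,0,-0.105],[0,0,0,0,-0.105],[0,0,0,0,0],[0,0,0,0,0]])

```text
time_s: 2.43
position: [0.4902, -0.1225, 0.3462]
tcp_rot: [[-0.973, -0.231, -0.001], [-0.231, 0.973, 0.0], [0.001, 0.001, -1.0]]
force: [-0.6, -0.8, -0.5]
opening: 1.002
grasp_force: 0.0
```

```bash
cat >> h.py <<'E'
def st():
    s=read_state();print('t',round(s['time_s'],2),'p',np.round(np.array(s['position'])*1000,1),'yang',round(np.degrees(np.arctan2(s['tcp_rot'][1][1],s['tcp_rot'][0][1])),2),'F',np.round(s['force'],1),'open',round(s['opening'],3),'gf',round(s['grasp_force'],1),'j',np.round(s['joint_positions'],1));return s
def look(n,name):
    c=calibration(n);p,d=capture(n);np.savez("pics/%s.npz"%name,p=p,d=d,**c);cv2.imwrite("pics/%s.png"%name,p)
    return p,d,c
E
python3 - <<'E'
from h import *
s=st();print(np.round(s['tcp_rot'],3))
p,d,c=look('wrist','w1');print(c['xyz'],np.round(c['rotation'],2))
P,C,U=cloud(p,d,c)
for nm,lo,hi in(('base',.012,.02),('blocks',.05,.062),('wedge/heel',.09,.11)):
    m=(P[:,2]>lo)&(P[:,2]<hi)&(P[:,0]<.62)&(P[:,1]<0.02);Q=P[m]
    print(nm,m.sum(),rect(Q) if m.sum()>10 else '', np.median(Q[:,2]) if m.sum() else '')
m=(P[:,2]>.09)&(P[:,2]<.115)&(P[:,0]<.62)&(P[:,1]<0.02)
for nm,t in(('w',P[:,1]<-.145),('h',P[:,1]>-.145)):
    Q=P[m&t];print(nm,len(Q),rect(Q),np.median(Q[:,2]),np.median(C[m&t],0))
Q=P[(abs(P[:,2]-.032)<.004)&(P[:,1]>.04)];print('gaugetops',len(Q),rect(Q) if len(Q)>5 else '')
E
```

```text
t 2.43 p [ 490.2 -122.5  346.2] yang 103.38 F [-0.6 -0.8 -0.5] open 1.002 gf 0.0 j [ -26.7   13.9   90.3    0.    75.8 -130.1]
[[-0.973 -0.231 -0.001]
 [-0.231  0.973  0.   ]
 [ 0.001  0.001 -1.   ]]
[ 0.42056508 -0.13902998  0.49401615] [[-0.23  0.94  0.26]
 [ 0.97  0.22  0.06]
 [ 0.    0.26 -0.96]]
base 6624 (array([ 502.4, -243.1]), array([487.4, 221.2]), 87.8) 0.01757905509241059
blocks 5568 (array([ 538.7, -111.1]), array([176.1, 207.2]), 12.8) 0.05764461700269702
wedge/heel 1638 (array([ 489.9, -133.6]), array([ 50.1, 108.9]), 13.4) 0.09799188960790478
w 425 (array([ 499.4, -178.9]), array([34. , 16.3]), 13.3) 0.10256242570199758 [31. 44. 70.]
h 1213 (array([481.3, -97.7]), array([50.1, 35.2]), 13.7) 0.09769887641566827 [47. 66. 86.]
gaugetops 1508 (array([581.9, 125.6]), array([146.4, 207.8]), 82.6)
```

View pics/w1.png

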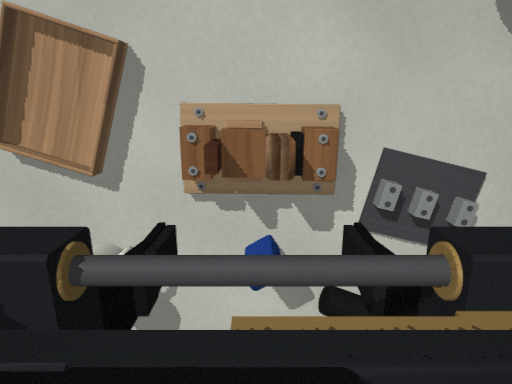

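The wrist view shows the cramp at centre (260,148), wedge at (212,157), heel at (280,157), gauge blocks at (388,195), (423,204) and (461,212), and tray at top left. The wedge and heel sizes match those given. Next I descend on the wedge head.

Emit:
send_rows(plan=[[150,0.001,-0.0143,0.01,0],[150,0.001,-0.0143,0.02,0],[150,0.001,-0.0142,0.03,0],[150,0.001,-0.0142,0.03,0],[150,0,0,0.03,0],[150,0,0,0.03,0],[150,0,0,0.03,0],[150,0,0,0.03,0],[150,0,0,0.02,0],[150,0,0,0.015,0],[150,0,0,0.012,0],[150,0,0,0.011,0],[150,0,0,0,0],[150,0,0,0,0],[150,0,0,0,0]])

```text
time_s: 3.73
position: [0.5003, -0.1795, 0.0789]
tcp_rot: [[-0.972, -0.234, 0.001], [-0.234, 0.972, -0.001], [-0.001, -0.001, -1.0]]
force: [-0.2, 0.6, 0.3]
opening: 0.418
grasp_force: 0.0
```

```bash
python3 - <<'E'
from h import *
st()
f=np.load('pics/w1.npz');P,C,U=cloud(f['p'],f['d'],f)
Q=P[(abs(P[:,2]-.032)<.003)&(P[:,1]>.03)&(P[:,0]<.58)&(P[:,0]>.42)];print(len(Q),Q.min(0),Q.max(0))
y=Q[:,1]
for lo,hi in((.05,.1),(.1,.16),(.16,.23)):
    q=Q[(y>lo)&(y<hi)];print(len(q),rect(q) if len(q)>5 else '', q.mean(0))
m=(abs(P[:,2]-.008)<.003)&(P[:,1]>.0)&(P[:,0]<.6)&(P[:,0]>.42)&(C.max(1)<60)
print('plate',m.sum(),rect(P[m]))
# mat in both static views
for n in('scene','side'):
    g=np.load('pics/%s0.npz'%n);P,C,U=cloud(g['p'],g['d'],calibration(n));R=(abs(P[:,2]-.003)<.006)&(P[:,0]>.3)&(P[:,0]<.8)&(P[:,1]>.2)&(P[:,1]<.6)
    c=C.astype(int);mm=R&(c[:,0]-c[:,2]>4);
    img=np.zeros((384,512),np.uint8);img[U[mm,1],U[mm,0]]=255;img=cv2.morphologyEx(img,cv2.MORPH_OPEN,np.ones((3,3)))
    k=img[U[:,1],U[:,0]]>0;print(n,k.sum(),rect(P[k]))
E
```

```text
t 3.73 p [ 500.3 -179.5   78.9] yang 103.51 F [-0.2  0.6  0.3] open 0.418 gf 0.0 j [ -31.8   37.1  102.8   -0.    40.1 -135.3]
1340 [0.48702388 0.06360429 0.02900613] [0.52718357 0.2079726  0.034781  ]
451 (array([507.1,  76. ]), array([24.7, 40.1]), 90.0) [0.5065611  0.07536392 0.03182527]
457 (array([507. , 131.6]), array([40. , 24.8]), 0.2) [0.50661484 0.1310972  0.03182421]
432 (array([507.1, 195.1]), array([25.8, 39.5]), 89.6) [0.50627456 0.19368012 0.03191022]
plate 672 (array([508.8, 132.3]), array([154.2, 121.8]), 89.8)
scene 4253 (array([504.9, 408.5]), array([193.7, 252.4]), 81.7)
side 1219 (array([502.7, 409.1]), array([206.3, 262. ]), 82.0)
```

Gauge: (507,135) mm, yaw 0, with the go gap at y=163 and the no-go gap at y=104. Mat: (504,408) mm, yaw -8°. I'll grip the wedge and test one swing.

Emit:
send_rows(plan=[[255,0,0,0,0],[255,0,0,0,0],[255,0,0,0,0],[255,0,0,0,0],[255,0,0,0,0]])

```text
time_s: 4.15
position: [0.5003, -0.1795, 0.0791]
tcp_rot: [[-0.972, -0.233, 0.001], [-0.233, 0.972, -0.001], [-0.001, -0.001, -1.0]]
force: [-0.4, -2.1, 2.0]
opening: 0.182
grasp_force: 30.0
```

Emit:
send_rows(plan=[[255,-0.004,0,-0.001,0],[255,-0.004,0,-0.001,0],[255,0,0,0,0]])

```text
time_s: 4.4
position: [0.5025, -0.1789, 0.0796]
tcp_rot: [[-0.971, -0.237, -0.012], [-0.237, 0.971, -0.002], [0.012, 0.001, -1.0]]
force: [-13.3, -12.8, -0.7]
opening: 0.18
grasp_force: 30.0
```

Emit:
send_rows(plan=[[255,0.005,0,0,0],[255,0.006,0,0,0],[255,0.005,0,0,0],[255,0,0,0,0]])

```text
time_s: 4.73
position: [0.4988, -0.1801, 0.0808]
tcp_rot: [[-0.974, -0.227, 0.015], [-0.227, 0.974, 0.0], [-0.015, -0.003, -1.0]]
force: [16.8, 9.1, -10.0]
opening: 0.183
grasp_force: 30.0
```

Emit:
send_rows(plan=[[255,-0.007,0,-0.0005,0],[255,-0.008,0,-0.0005,0],[255,-0.007,0,-0.0005,0],[255,0,0,0,0]])

```text
time_s: 5.07
position: [0.5091, -0.1775, 0.0816]
tcp_rot: [[-0.971, -0.238, -0.011], [-0.238, 0.971, -0.002], [0.011, 0.001, -1.0]]
force: [-11.4, -12.5, 1.8]
opening: 0.184
grasp_force: 30.0
```

Emit:
send_rows(plan=[[255,0.01,0,-0.0005,0],[255,0.01,0,-0.0005,0],[255,0.008,0,-0.0005,0],[255,0,0,0,0]])

```text
time_s: 5.4
position: [0.4919, -0.1818, 0.0849]
tcp_rot: [[-0.973, -0.229, 0.014], [-0.229, 0.974, -0.001], [-0.013, -0.004, -1.0]]
force: [12.1, 7.6, -1.5]
opening: 0.181
grasp_force: 30.0
```

Emit:
send_rows(plan=[[255,-0.01,0,-0.0005,0],[255,-0.01,0,-0.0005,0],[255,-0.008,0,-0.0005,0],[255,0,0,0,0]])

```text
time_s: 5.73
position: [0.51, -0.1775, 0.0851]
tcp_rot: [[-0.971, -0.238, -0.009], [-0.238, 0.971, -0.002], [0.009, -0.0, -1.0]]
force: [-10.0, -10.6, 4.5]
opening: 0.179
grasp_force: 30.0
```

Emit:
send_rows(plan=[[255,0.01,0,-0.0005,0],[255,0.01,0,-0.0005,0],[255,0.008,0,-0.0005,0],[255,0,0,0,0]])

```text
time_s: 6.07
position: [0.4913, -0.1821, 0.088]
tcp_rot: [[-0.973, -0.229, 0.013], [-0.229, 0.973, -0.001], [-0.012, -0.004, -1.0]]
force: [10.4, 6.3, 0.3]
opening: 0.182
grasp_force: 30.0
```

It's working, with about ±9 mm of swing and rise on each one. I'll shorten the swing slightly and keep going.

Emit:
send_rows(plan=[[255,-0.009,0,-0.0008,0],[255,-0.009,0,-0.0008,0],[255,-0.007,0,-0.0008,0],[255,0,0,0,0],[255,0.008,0,-0.0008,0],[255,0.008,0,-0.0008,0],[255,0.008,0,-0.0008,0],[255,0,0,0,0],[255,-0.008,0,-0.0008,0],[255,-0.008,0,-0.0008,0],[255,-0.008,0,-0.0008,0],[255,0,0,0,0],[255,0.008,0,-0.0008,0],[255,0.008,0,-0.0008,0],[255,0.008,0,-0.0008,0],[255,0,0,0,0]])

```text
time_s: 7.4
position: [0.4909, -0.1827, 0.0973]
tcp_rot: [[-0.973, -0.231, 0.01], [-0.231, 0.973, -0.002], [-0.009, -0.004, -1.0]]
force: [8.1, 0.7, -0.3]
opening: 0.179
grasp_force: 30.0
```

```bash
python3 - <<'E'
from h import *
st()
p,d,c=look('scene','s2')
cv2.imwrite('pics/s2c.png',cv2.resize(p[90:210,190:330],None,fx=5,fy=5,interpolation=2))
E
```

```text
t 7.4 p [ 490.9 -182.7   97.3] yang 103.36 F [ 8.1  0.7 -0.3] open 0.179 gf 30.0 j [ -32.8   34.7  103.8    0.3   41.  -136.4]
```

View pics/s2c.png

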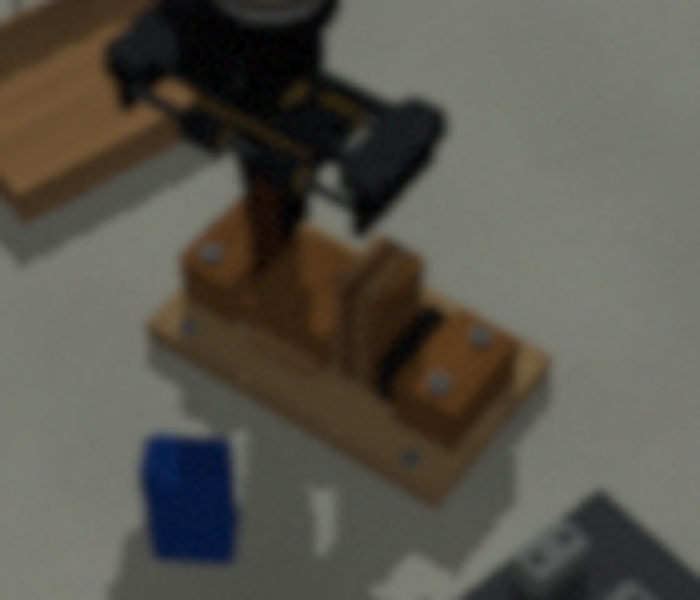

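The crop shows the wedge still gripped at (265,200), and it has risen about 18 mm above the blocks. I'll carry on rocking.

Emit:
send_rows(plan=[[255,-0.008,0,-0.0008,0],[255,-0.008,0,-0.0008,0],[255,-0.006,0,-0.0008,0],[255,0,0,0,0],[255,0.007,0,-0.0008,0],[255,0.007,0,-0.0008,0],[255,0.006,0,-0.0008,0],[255,0,0,0,0],[255,-0.006,0,-0.0008,0],[255,-0.006,0,-0.0008,0],[255,-0.006,0,-0.0008,0],[255,0,0,0,0],[255,0.006,0,-0.0008,0],[255,0.006,0,-0.0008,0],[255,0.005,0,-0.0008,0],[255,0,0,0,0],[255,-0.004,0,-0.001,0],[255,-0.004,0,-0.001,0],[255,0,0,-0.001,0]])

```text
time_s: 9.03
position: [0.4982, -0.1811, 0.1089]
tcp_rot: [[-0.972, -0.237, -0.001], [-0.237, 0.972, -0.004], [0.002, -0.003, -1.0]]
force: [0.4, -4.8, -2.5]
opening: 0.185
grasp_force: 30.0
```

Emit:
send_rows(plan=[[255,0,0,-0.005,0],[255,0,0,-0.01,0],[255,0,0,-0.02,0],[255,0,0,-0.025,0],[255,0,0,-0.02,0],[255,0.006,-0.018,0,0],[255,0.01,-0.03,0,0],[255,0.01,-0.03,0,0],[255,0.01,-0.03,0,0],[255,0.01,-0.03,0,0],[255,0.01,-0.03,0,0],[255,0.01,-0.03,0,0],[255,0.008,-0.02,0,0],[255,0.002,-0.005,0,0],[255,0,0,0.01,0],[255,0,0,0.02,0],[255,0,0,0.03,0],[255,0,0,0.03,0],[255,0,0,0.02,0],[255,0,0,0,0]])

```text
time_s: 10.7
position: [0.4736, -0.4077, 0.0735]
tcp_rot: [[-0.972, -0.236, -0.009], [-0.236, 0.972, 0.012], [0.006, 0.013, -1.0]]
force: [-1.1, 0.4, -0.7]
opening: 0.185
grasp_force: 30.0
```

```bash
python3 - <<'E'
from h import *
st()
p,d,c=look('scene','s3')
cv2.imwrite('pics/s3c.png',cv2.resize(p[60:210,150:330],None,fx=4,fy=4,interpolation=2))
E
```

```text
t 10.7 p [ 473.6 -407.7   73.5] yang 103.63 F [-1.1  0.4 -0.7] open 0.185 gf 30.0 j [ -51.    42.5   88.3    0.    50.  -154.6]
```

View pics/s3c.png

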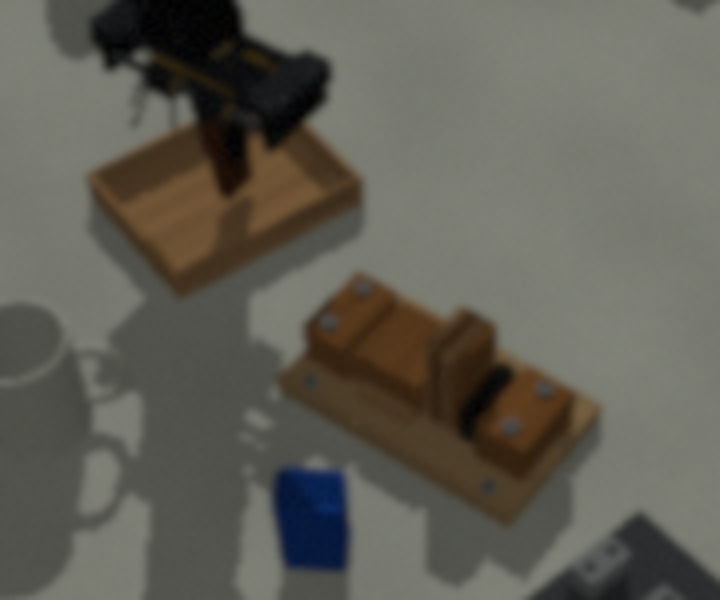

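The wedge hangs over the tray floor with its foot at (235,190). The cramp is now empty of the wedge and the heel is still standing. I'll lower the wedge and release it.

Emit:
send_rows(plan=[[255,0,0,0.005,0],[255,0,0,0.004,0],[255,0,0,0.002,0],[255,0,0,0,0],[200,0,0,0,0],[150,0,0,0,0],[120,0,0,0,0],[120,0,0,0,0],[120,0,0,0,0],[120,0,0,-0.01,0],[120,0,0,-0.03,0],[120,0,0,-0.04,0],[120,0,0,-0.04,0],[0,0,0,-0.04,0],[0,-0.009,0.026,-0.02,0],[0,-0.01,0.03,0,0],[0,-0.01,0.03,0,0],[0,-0.01,0.03,0,0],[0,-0.01,0.03,0,0],[0,-0.01,0.03,0,0]])

```text
time_s: 12.42
position: [0.4923, -0.2276, 0.2487]
tcp_rot: [[-0.972, -0.234, 0.001], [-0.234, 0.972, -0.001], [-0.001, -0.001, -1.0]]
force: [0.5, 0.7, -0.2]
opening: 0.957
grasp_force: 0.0
```

Emit:
send_rows(plan=[[0,-0.01,0.03,0,0],[0,-0.01,0.03,0,0],[0,-0.01,0.03,0,0],[0,-0.01,0.03,0,0],[0,0,0,0,0],[0,0,0,0,0]])

```text
time_s: 12.92
position: [0.5032, -0.1016, 0.2485]
tcp_rot: [[-0.971, -0.237, 0.001], [-0.237, 0.971, -0.001], [-0.001, -0.001, -1.0]]
force: [-0.4, 0.1, -0.3]
opening: 1.0
grasp_force: 0.0
```

```bash
python3 - <<'E'
from h import *
s=st();R=np.array(s['tcp_rot'])
p,d,c=look('wrist','w4');P,C,U=cloud(p,d,c)
m=(P[:,2]>.09)&(P[:,2]<.105)&(abs(P[:,0]-.48)<.05)&(abs(P[:,1]+.1)<.06)
r=rect(P[m]);print('heel',m.sum(),r,np.median(P[m,2]))
dl=np.array([r[0][0]/1e3,r[0][1]/1e3,.08])-s['position'];print('tool shift',np.round(R.T@dl,4))
p,d,c=look('scene','s4');P,C,U=cloud(p,d,c)
m=(P[:,2]>.009)&(P[:,2]<.11)&(abs(P[:,0]-.477)<.085)&(abs(P[:,1]+.415)<.065)
print('tray contents',m.sum(),rect(P[m]) if m.sum() else '',P[m,2].max() if m.sum() else '')
E
```

```text
t 12.92 p [ 503.2 -101.6  248.5] yang 103.73 F [-0.4  0.1 -0.3] open 1.0 gf 0.0 j [ -23.9   20.7   97.2   -0.    62.1 -127.6]
heel 2145 (array([ 482. , -102.5]), array([49.8, 35.8]), 12.9) 0.09770208102784955
tool shift [0.0209 0.0042 0.1685]
tray contents 255 (array([ 472.7, -415.2]), array([161.8, 128.8]), 0.5) 0.08969966186331757
```

The wedge is standing in the tray (top 90 mm). The heel shifted about 5 mm with the jaw, and I've re-measured it. Next I grasp it and lift.

Emit:
send_rows(plan=[[60,0.01,0.002,0.01,0],[60,0.011,0.002,0.03,0],[60,0,0,0.03,0],[60,0,0,0.03,0],[60,0,0,0.03,0],[60,0,0,0.02,0],[60,0,0,0.01,0],[60,0,0,0.008,0],[60,0,0,0,0],[60,0,0,0,0],[255,0,0,0,0],[255,0,0,0,0],[255,0,0,0,0],[255,0,0,0,0],[255,0,0,0,0],[255,0,0,0,0]])

```text
time_s: 14.35
position: [0.482, -0.104, 0.0801]
tcp_rot: [[-0.972, -0.234, 0.0], [-0.234, 0.972, -0.0], [-0.0, -0.0, -1.0]]
force: [0.1, 0.4, 3.1]
opening: 0.411
grasp_force: 29.8
```

Emit:
send_rows(plan=[[255,0,0,-0.005,0],[255,0,0,-0.008,0],[255,0,0,-0.015,0],[255,0,0,-0.02,0],[255,0,0,-0.02,0],[255,0,0,-0.01,0],[255,0,0,0,0],[255,0,0,0,0]])

```text
time_s: 15.02
position: [0.4821, -0.1041, 0.1585]
tcp_rot: [[-0.972, -0.234, 0.002], [-0.234, 0.972, -0.001], [-0.001, -0.001, -1.0]]
force: [0.4, -0.4, -1.2]
opening: 0.413
grasp_force: 29.8
```

The heel is gripped (35.9 mm wide) and lifted. I'll align it to the gauge and carry it to the near side of the wider gap.

Emit:
send_rows(plan=[[255,0,0,0,0.118],[255,0,0,0,0.118],[255,0.003,0.015,0,0],[255,0.005,0.03,0,0],[255,0.005,0.033,0,0],[255,0.005,0.033,0,0],[255,0.005,0.033,0,0],[255,0.005,0.033,0,0],[255,0.005,0.033,0,0],[255,0.005,0.03,0,0],[255,0.004,0.02,0,0],[255,0,0.007,0,0],[255,0,0,0,0],[255,0,0,0,0],[255,0,0,0,0]])

```text
time_s: 16.27
position: [0.44, 0.1619, 0.1574]
tcp_rot: [[-1.0, 0.001, -0.001], [0.001, 1.0, -0.0], [0.001, -0.0, -1.0]]
force: [0.5, -0.1, -1.3]
opening: 0.41
grasp_force: 29.8
```

```bash
python3 - <<'E'
from h import *
s=st();R=np.array(s['tcp_rot'])
p,d,c=look('wrist','w5');P,C,U=cloud(p,d,c)
Q=P[(abs(P[:,2]-.032)<.004)&(P[:,0]>.46)&(P[:,0]<.55)&(P[:,1]>.05)&(P[:,1]<.22)]
from numpy import histogram
h,e=histogram(Q[:,1],np.arange(.05,.22,.005));print(h)
for lo,hi in((.055,.1),(.105,.155),(.165,.22)):
    q=Q[(Q[:,1]>lo)&(Q[:,1]<hi)]
    if len(q)>20:print(len(q),rect(q),np.round(np.percentile(q[:,1],[1,99]),4),np.round(np.percentile(q[:,0],[1,99]),4),q[:,2].mean())
# heel held
H=P[(P[:,2]>.10)&(P[:,2]<.19)&(abs(P[:,0]-s['position'][0])<.035)&(abs(P[:,1]-s['position'][1])<.017)]
print('held',len(H),H.min(0),H.max(0))
E
```

```text
t 16.27 p [440.  161.9 157.4] yang 89.96 F [ 0.5 -0.1 -1.3] open 0.41 gf 29.8 j [  6.5  25.7 108.6  -0.   45.8 -83.4]
[0 0 0 0 0 0 0 0 0 0 0 0 0 0 0 0 0 0 0 0 0 0 0 0 0 0 0 0 0 0 0 0 0]
held 7807 [0.41452664 0.14493809 0.10005077] [0.46207572 0.17892854 0.17743356]
```

View pics/w5.png

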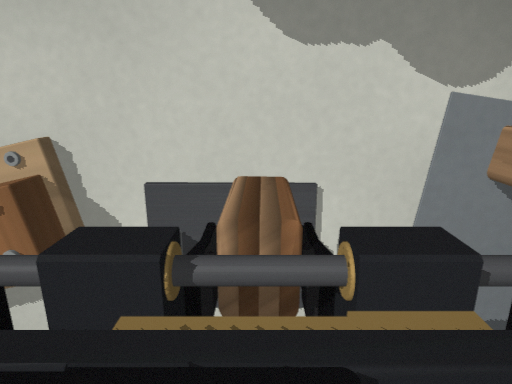

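The wrist view shows the held heel at (258,245), upright. The plate's near edge runs along row 183, columns 147–317, and the blocks are hidden behind the gripper. I'll get the plate's y centre and yaw from that edge, and check them against the scene camera.

```bash
python3 - <<'E'
from h import *
f=np.load('pics/w5.npz');P,C,U=cloud(f['p'],f['d'],f)
m=(abs(P[:,2]-.008)<.004)&(U[:,1]<225)&(U[:,1]>175)&(U[:,0]>140)&(U[:,0]<325)&(C.max(1)<75)
Q=P[m];print(len(Q),np.percentile(Q[:,1],[.5,99.5]),Q[:,0].min(),Q[:,2].mean())
# near edge line: min x per y bin
ys=np.arange(.07,.21,.004);xs=[Q[abs(Q[:,1]-y)<.003][:,0].min() for y in ys if (abs(Q[:,1]-y)<.003).sum()>3]
print(np.polyfit(ys[:len(xs)],xs,1),len(xs),len(ys))
# side edges
for sgn in(0,1):
  o=[]
  for v in range(186,226,3):
    q=Q[(U[m][:,1]==v)];
    if len(q)>20:o.append((q[:,0].mean(),q[:,1].max() if sgn else q[:,1].min()))
  o=np.array(o);print(sgn,np.round(o[::3],4).tolist())
p,d,c=look('scene','s5');P,C,U=cloud(p,d,c)
Q=P[(abs(P[:,2]-.033)<.004)&(P[:,0]>.46)&(P[:,0]<.56)&(P[:,1]>.05)&(P[:,1]<.23)]
for lo,hi in((.055,.1),(.105,.155),(.165,.22)):
    q=Q[(Q[:,1]>lo)&(Q[:,1]<hi)]
    if len(q)>20:print('scene',len(q),rect(q),q.mean(0))
s=read_state()
H=P[(P[:,2]>.105)&(P[:,2]<.14)&(abs(P[:,0]-.44)<.04)&(abs(P[:,1]-.162)<.04)];print('heel scene',len(H),rect(H))
E
```

```text
3876 [0.05672807 0.21393508] 0.44162410898196647 0.007626541551984481
[0.00442139 0.44132653] 23 35
0 [[0.4442, 0.0569], [0.4528, 0.0571], [0.4615, 0.0559], [0.4704, 0.0563], [0.4794, 0.0565]]
1 [[0.4442, 0.2145], [0.4528, 0.2138], [0.4615, 0.2142], [0.4704, 0.2136], [0.4794, 0.2142]]
scene 98 (array([509. ,  74.3]), array([24.3, 40.1]), 89.7) [0.5090961  0.07445849 0.03156565]
scene 102 (array([509.4, 130.2]), array([24.2, 41.3]), 87.8) [0.50984433 0.13040123 0.03144412]
scene 119 (array([508.6, 192.9]), array([41.1, 24.2]), 0.9) [0.50960157 0.19310928 0.031279  ]
heel scene 131 (array([452.8, 170.9]), array([26.7, 53.2]), 47.9)
```

Emit:
send_rows(plan=[[255,0,0.0006,0.015,0],[255,0,0,0.025,0],[255,0,0,0.025,0],[255,0,0,0.012,0],[255,0,0,0.005,0],[255,0,0,0.002,0],[255,0,0,0,0],[255,0,0,0,0]])

```text
time_s: 17.03
position: [0.4406, 0.1633, 0.0744]
tcp_rot: [[-1.0, 0.0, 0.002], [0.0, 1.0, 0.0], [-0.002, 0.0, -1.0]]
force: [-0.6, 0.5, -0.7]
opening: 0.407
grasp_force: 29.8
```

Emit:
send_rows(plan=[[255,-0.008,0,0,0],[255,-0.008,0,0,0],[255,-0.006,0,0,0],[255,-0.006,0,0,0],[255,-0.006,0,0,0],[255,0,0,0,0]])

```text
time_s: 17.53
position: [0.4762, 0.1635, 0.074]
tcp_rot: [[-1.0, 0.0, 0.003], [0.0, 1.0, 0.0], [-0.003, 0.0, -1.0]]
force: [-0.4, 1.6, -1.7]
opening: 0.413
grasp_force: 29.8
```

It entered the gap with almost no force. I'll slide it right through.

Emit:
send_rows(plan=[[255,-0.006,0,0,0],[255,-0.006,0,0,0],[255,-0.008,0,0,0],[255,-0.008,0,0,0],[255,-0.008,0,0,0]])

```text
time_s: 17.95
position: [0.5109, 0.1635, 0.0738]
tcp_rot: [[-1.0, -0.0, 0.0], [-0.0, 1.0, 0.0], [-0.0, 0.0, -1.0]]
force: [0.1, -0.2, -1.1]
opening: 0.409
grasp_force: 29.8
```

Emit:
send_rows(plan=[[255,-0.01,0,0,0],[255,-0.01,0,0,0],[255,-0.01,0,0,0],[255,-0.01,0,0,0],[255,-0.01,0,0,0],[255,-0.008,0,0,0],[255,-0.004,0,0,0],[255,0,0,0,0],[255,0,0,0,0]])

```text
time_s: 18.7
position: [0.5715, 0.1635, 0.0736]
tcp_rot: [[-1.0, -0.0, -0.001], [-0.0, 1.0, -0.0], [0.001, -0.0, -1.0]]
force: [-0.5, -0.1, -1.2]
opening: 0.409
grasp_force: 29.8
```

It's through. I'll lift it over, come round to the near side of the narrower gap and lower.

Emit:
send_rows(plan=[[255,0,0,-0.01,0],[255,0,0,-0.02,0],[255,0,0,-0.02,0],[255,0,0,-0.01,0],[255,0.01,-0.005,0,0],[255,0.02,-0.01,0,0],[255,0.03,-0.013,0,0],[255,0.03,-0.013,0,0],[255,0.024,-0.01,0,0],[255,0.015,-0.006,0,0],[255,0.006,-0.0025,0,0],[255,0,0,0,0],[255,0,0,0.015,0],[255,0,0,0.02,0],[255,0,0,0.015,0],[255,0,0,0.007,0],[255,0,0,0.003,0],[255,0,0,0,0],[255,0,0,0,0]])

```text
time_s: 20.28
position: [0.4378, 0.1041, 0.074]
tcp_rot: [[-1.0, -0.0, 0.001], [-0.0, 1.0, -0.0], [-0.001, -0.0, -1.0]]
force: [0.2, -0.3, -1.4]
opening: 0.412
grasp_force: 29.8
```

Emit:
send_rows(plan=[[255,-0.006,0,0,0],[255,-0.006,0,0,0],[255,-0.005,0,0,0],[255,-0.003,0,0,0],[255,-0.003,0,0,0],[255,-0.002,0,0,0],[255,0,0,0,0]])

```text
time_s: 20.87
position: [0.4625, 0.104, 0.0738]
tcp_rot: [[-1.0, -0.0, 0.001], [-0.0, 1.0, -0.0], [-0.001, -0.0, -1.0]]
force: [-0.4, 0.8, -0.2]
opening: 0.411
grasp_force: 29.8
```

Emit:
send_rows(plan=[[255,-0.002,0,0,0],[255,-0.002,0,0,0],[255,-0.002,0,0,0],[255,0,0,0,0]])

```text
time_s: 21.2
position: [0.465, 0.1038, 0.0733]
tcp_rot: [[-1.0, -0.001, -0.007], [-0.001, 1.0, -0.001], [0.007, -0.001, -1.0]]
force: [-4.3, -2.3, 0.5]
opening: 0.411
grasp_force: 29.8
```

Emit:
send_rows(plan=[[255,-0.002,0,0,0],[255,-0.001,0,0,0],[255,0,0,0,0],[255,0,0,0,0]])

```text
time_s: 21.53
position: [0.466, 0.1036, 0.0731]
tcp_rot: [[-1.0, -0.001, -0.011], [-0.001, 1.0, -0.001], [0.011, -0.001, -1.0]]
force: [-6.7, -3.9, 1.9]
opening: 0.412
grasp_force: 29.9
```

The heel was stopped at x≈465.5, exactly where it should be, with 7 N on it. I'll back off and carry it to the mat.

Emit:
send_rows(plan=[[255,0.01,0,0,0],[255,0.015,0,0,0],[255,0.01,0,0,0],[255,0,0,-0.01,0],[255,0,0,-0.02,0],[255,0,0,-0.02,0],[255,-0.005,0.013,-0.01,0],[255,-0.012,0.027,0,0],[255,-0.014,0.032,0,0],[255,-0.014,0.032,0,0],[255,-0.014,0.032,0,0],[255,-0.014,0.032,0,0],[255,-0.014,0.032,0,0],[255,-0.014,0.032,0,0],[255,-0.012,0.032,0,0],[255,-0.008,0.02,0,0],[255,-0.005,0.012,0,0],[255,0,0,0,0.07],[255,0,0,0,0.07],[255,0,0,0,0]])

```text
time_s: 23.2
position: [0.5615, 0.4007, 0.1332]
tcp_rot: [[-0.99, 0.14, 0.0], [0.14, 0.99, 0.0], [-0.0, 0.001, -1.0]]
force: [0.1, -0.3, -0.9]
opening: 0.414
grasp_force: 29.9
```

```bash
python3 - <<'E'
from h import *
st()
p,d,c=look('scene','s6')
cv2.imwrite('pics/s6c.png',cv2.resize(p[180:380,260:512],None,fx=3,fy=3,interpolation=2))
E
```

```text
t 23.2 p [561.5 400.7 133.2] yang 81.97 F [ 0.1 -0.3 -0.9] open 0.414 gf 29.9 j [ 26.2  41.8  76.9   0.   61.3 -55.7]
```

View pics/s6c.png

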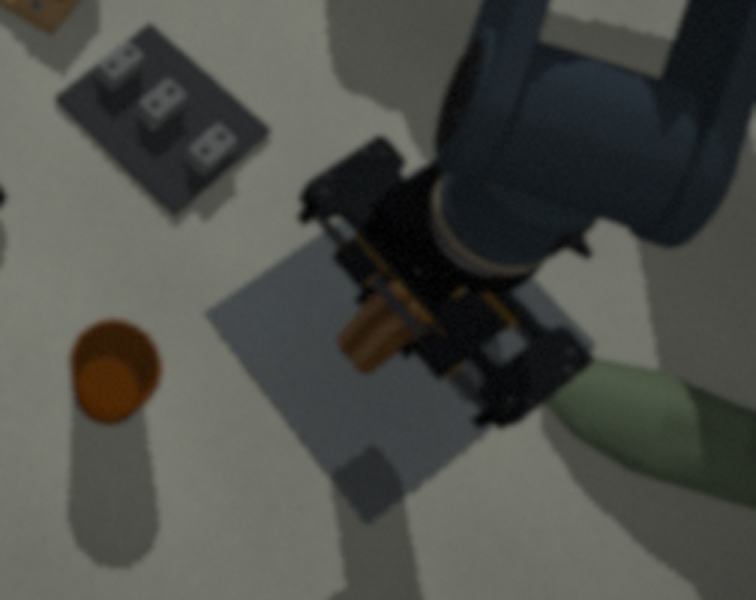

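The heel (370,330) hangs over the free half of the mat. I'll lower it 67 mm, gently at the end.

Emit:
send_rows(plan=[[255,0,0,0.01,0],[255,0,0,0.02,0],[255,0,0,0.018,0],[255,0,0,0.01,0],[255,0,0,0.005,0],[255,0,0,0.002,0],[255,0,0,0.001,0],[255,0,0,0.001,0],[255,0,0,0,0],[255,0,0,0,0]])

```text
time_s: 24.08
position: [0.5623, 0.4003, 0.0676]
tcp_rot: [[-0.99, 0.139, 0.002], [0.139, 0.99, 0.001], [-0.001, 0.001, -1.0]]
force: [0.7, -0.0, -0.8]
opening: 0.41
grasp_force: 29.9
```

Emit:
send_rows(plan=[[255,0,0,0.001,0],[255,0,0,0.001,0],[255,0,0,0.0007,0],[255,0,0,0,0]])

```text
time_s: 24.42
position: [0.5621, 0.4002, 0.0651]
tcp_rot: [[-0.99, 0.139, 0.001], [0.139, 0.99, 0.0], [-0.001, 0.0, -1.0]]
force: [-1.5, -0.4, 4.5]
opening: 0.411
grasp_force: 29.9
```

It's in contact with the mat. I'll open slowly and withdraw.

Emit:
send_rows(plan=[[140,0,0,0,0],[120,0,0,0,0],[100,0,0,0,0],[60,0,0,0,0],[40,0,0,0,0],[40,0,0,0,0],[40,0,0,0,0],[40,0,0,-0.01,0],[40,0,0,-0.02,0],[40,0,0,-0.03,0],[40,0,0,-0.04,0],[40,0,0,-0.04,0],[40,0.03,0,-0.02,0],[40,0.04,0,0,0],[40,0.04,0,0,0],[40,0,0,0,0],[40,0,0,0,0]])

```text
time_s: 25.83
position: [0.4504, 0.4157, 0.2252]
tcp_rot: [[-0.991, 0.136, -0.0], [0.136, 0.991, -0.0], [0.0, -0.0, -1.0]]
force: [-0.1, -0.4, 0.4]
opening: 0.848
grasp_force: 0.0
```

```bash
python3 - <<'E'
from h import *
st()
o=[]
for n in('scene','side'):
    p,d,c=look(n,n+'7');P,C,U=cloud(p,d,c)
    for nm,x,y,r,lo,hi in(('heel',.562,.4,.045,.01,.1),('twin',.416,.39,.045,.01,.1),('glass',.722,.28,.06,.012,.1),('mug',.722,-.31,.08,.012,.12),('mallet',.775,.059,.12,.012,.06)):
        m=(abs(P[:,0]-x)<r)&(abs(P[:,1]-y)<r)&(P[:,2]>lo)&(P[:,2]<hi)
        print(n,nm,m.sum(),rect(P[m]) if m.sum()>5 else '',np.round(P[m,2].max(),3) if m.sum() else '')
p=np.load('pics/scene7.npz')['p'];cv2.imwrite('pics/fin.png',cv2.resize(p,(800,600)))
E
```

```text
t 25.83 p [450.4 415.7 225.2] yang 82.16 F [-0.1 -0.4  0.4] open 0.848 gf 0.0 j [ 32.3  30.   84.6  -0.   65.4 -49.9]
scene heel 539 (array([563.9, 399. ]), array([36. , 51.9]), 81.7) 0.086
scene twin 532 (array([418.4, 391.3]), array([36.1, 53.1]), 79.5) 0.086
scene glass 560 (array([726.5, 282.1]), array([70. , 69.5]), 2.8) 0.077
scene mug 1013 (array([ 728.4, -307.3]), array([ 81.9, 106.5]), 24.3) 0.099
scene mallet 1106 (array([777.1,  58.2]), array([ 76.3, 201.6]), 82.9) 0.051
side heel 273 (array([558.2, 396.2]), array([50.2, 50.5]), 84.8) 0.086
side twin 293 (array([413.4, 388.3]), array([46.3, 50.9]), 76.8) 0.085
side glass 326 (array([722.5, 283. ]), array([77.4, 68.3]), 74.2) 0.077
side mug 1102 (array([ 715.9, -319.4]), array([ 85.2, 108.9]), 85.4) 0.097
side mallet 442 (array([770.7,  53.4]), array([ 81.5, 202.5]), 80.4) 0.05
```

View pics/fin.png

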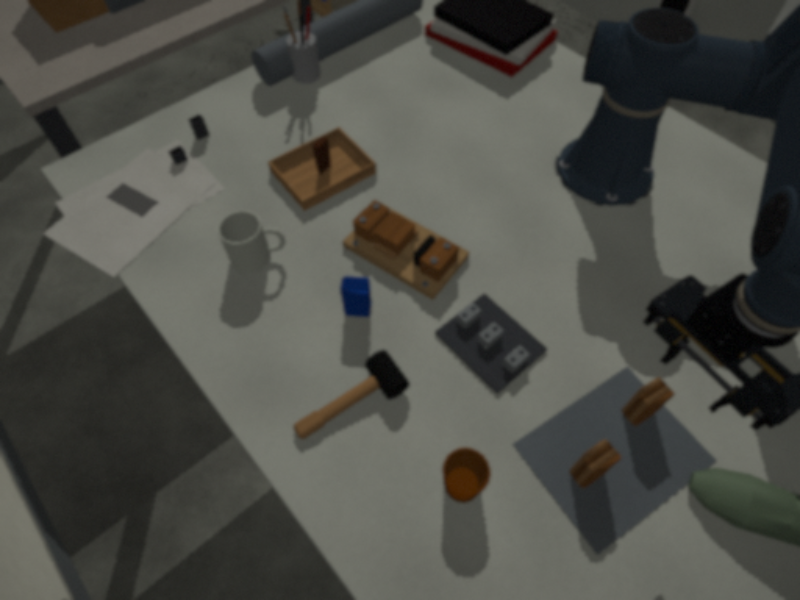

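The final view shows the heel upright on the mat at (595,463) beside the twin at (648,400), and the wedge in the tray at (321,153). The bystanders have not moved.

```bash
python3 -c "
from rig import *
print(hand_in())"
```

```text
the job is handed in; nothing more can be done
None
```

The job is done and handed in at about 26 s: the wedge was rocked out and stands in the tray, the heel passed the wider gap and was stopped by the narrower one, and it now stands upright on the mat beside its twin with the bystanders unmoved.

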